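# Stack two boards with a separator and hold the spring slide at the inspection mark

### The arm

A 7-joint arm with a two-finger parallel gripper is mounted at the origin on the work surface. World frame = base frame: x ahead of the robot, y to its left, z up, the work surface at z = 0. Lengths are in mm, angles in rad, forces in N, time in s.
With the tool pointing down it reaches from about 350 to 900 mm from the base axis. Payload 19.9 kg.
Tool frame: the origin (TCP) lies midway between the tips of the shut fingers; the grasp point (between the pads) lies tcp_to_grasp behind it (tcp_to_grasp is the distance from the TCP to the grasp point, in mm); z points along the fingers, y is the direction in which the jaws open and shut (so a half turn about z gives the same grasp; the last joint's range is limited). The gripper opens to 94 mm and grips with 3 to 60 N. Pads are 16 mm wide; open, the fingers measure 119 mm over their backs; the gripper's body (75 mm by 177 mm) begins 78 mm behind the grasp point.
Start: joints at [-0.042, 0.417, -0.01, 1.614, 0.005, 1.111, -0.053], TCP at [624.979, 0.002, 205.425] pointing down, gripper open.
Joint ranges: [-2.81, 2.81], [-0.39, 2.02], [-1.27, 1.25], [0.06, 2.57], [-1.19, 4.33], [0.19, 2], [-2.82, 2.82]. Speed limits (rad/s): [1.89, 1.89, 2.39, 2.39, 3.01, 3.01, 3.01].

### API

Orientations are given as a unit quaternion [w, x, y, z].
In Python, from cell import sense, camera, camera_model, close_job, regions_of, pinpoint, tcp_to_grasp gives the robot as it stands.
- The arm moves only by the tool move_arm, never from a script. Its argument "targets" is a list that holds one entry, the list of rows, each a list of 6 numbers: the shift along the world's x, y, z in m, then the turn, a rotation vector about the world's x, y, z in rad. A call has 1 to 10 rows; each row shifts and turns the commanded pose from where the row before left it; what a row does not reach is not made up. A row lasts 1/8 s, in which the tool goes at most 62.5 mm and 10.7 degrees, less where a joint would pass 70% of its speed; a pose out of reach is approached as far as the arm can. A call with a gripper value outside its range is refused whole. "gripper" is the finger opening in m, from 0 to 0.094, set as the call begins (left out, the last holds). The fingers move at their own pace and stop on an object; "squeeze" is the grip in N (left out, the last holds). Time passes only in rows, so rows that do not move let the fingers close. It gives the time, the measured TCP pose, the force and the opening at its end, in the units of the state.
- sense(): the state, without advancing time (a new reading comes with each control period).
- camera(name): name is "scene" or "side" or "wrist"; returns (picture, depth): 384x512x3 uint8, red, green, blue; 384x512 float32, mm along the optical axis (not along the pixel's ray), 0 where there is no reading.
- camera_model(name): a dict with "fx", "fy", "cx", "cy" (pixels), "k1" (the pictures are not rectified: a ray, as slopes to the right and down, at radius r is drawn at 1 + k1 r^2 times it, then the intrinsics apply), "eye" and "orientation" of the camera in the world. Camera axes: x right, y up, looking along -z (the intrinsics and any distortion apply to the point x, -y, -z); pixel columns grow to the right and rows downward; lengths in mm; the calibration is good to about 2 mm. A picture is of the moment at which its call begins: read the wrist's pose just before it. camera_model takes no time and is no camera call; for the wrist camera it gives the pose at the moment of the call.
- close_job(): hands the job in, once; it reports no verdict.
Trained networks look in the newest picture that a camera, given by its name, has taken for a name from the list of things; names that differ only in an ending like _2 or _b are one class to them, and where a whole thing is asked for, a point or a joint stands for the part that bears it (a point fixed in the world has none). Each returns a list of dicts, best first, with "p" (0 to 1); they miss things now and then, are a little off and sometimes report something else, mostly with a low value. They report only what shows in the picture. A call takes as long as a camera call. They do not tell look-alikes from the thing itself.
- regions_of(target, camera): "region" (384x512 bool, what is visible of it) and "bbox" ([left, top, right, bottom] in pixels, round what is visible of it).
- pinpoint(target, camera): "pixel" ([row, column] in pixels: a listed point, or the origin of a listed thing).
The state is a dict: "time": time; "q": joint angles; "dq": joint speeds; "joint_torque": joint torques, N m; "tool_pos": TCP position; "orientation": TCP orientation; "force": force on the tool from outside, world axes, zero at the start; "moment": the same for the moment, N m; "width": opening from 0.0 (shut) to 1.0 (fully open).
Only numpy, scipy, OpenCV 4.12 (cv2) and the standard library are available. Lean on these libraries where they do the work, as an engineer would, in place of code of your own. Each camera call takes 0.05 s, during which the arm holds its last target. There are 200 camera calls.

### The job

On the spring-return inspection slide, lay the white separator sheet on the bare green board already in the blue-ended cradle, then lay the other green board (the one with the black heat sink), heat sink up, on the separator; set both down rather than drop them. Then pull the slide out by its red handle until its yellow pointers line up with the red marks on the base, so that the stack stands in front of the little camera, and finish while still holding the handle there: do not let go. Leave the bare board in the cradle and everything else on the bench where it is.

Things in the scene. Friction and masses are not known exactly. Their poses are not given: they have to be found in the camera images.
- cradle (a point): Cradle centre, at the top of its grey platform (30 mm wide in x, 80 long in y, top 40 above the bench), on the sliding carriage. z up; y along the slide; the pull direction is -y. It takes layers 80 long (y) and 54 wide with 3.5 mm play: blue end walls at y = +-43.5 and corner lips at x = +-30.5 (last 9 mm of y), 18 higher than the platform.
- handle (a point): Red upright handle plate on the slide: 36 mm wide (its x), 12 thick (its y, the pull axis), 26 to 78 above the bench. Origin: grip point 58 above the bench, 160 from the cradle centre towards cradle -y; axes as the cradle's. The draw bar under it (top 26 above the bench, 16 wide) runs to the cradle. Can be pinched from above on its 12 mm thickness.
- carriage (a joint): Travel of the spring-return slide in metres: 0 = home (at the start), growing as the handle is pulled along cradle -y; 0.060 = yellow pointers at the red marks; stop at 0.085. The spring pulls back with 2.5 N at home and 8.5 N at the mark; let go, it runs back home.
- spy (a point): Lens front of the small white inspection camera fixed beside the slide, on the cradle's +x side: 73 mm from the slide's centre line, 50 above the bench, level with the cradle centre when the slide is at the mark. The camera is 66 high and reaches about 70 mm further in +x. Leave alone.
- lower_mid (a point): Centre (half-way up) of the bare green board lying in the cradle: 40 (x) x 80 (y) x 5 mm, flat top with copper pads, about 60 g. The 54 mm wide separator overhangs it by 7 mm on both long sides and the lips leave the middle open, so fingers can straddle it there; below is the carriage plate, 70 wide, top 24 above the bench.
- sheet_mid (a point): Centre (half-way up) of the white rigid separator sheet, 54 (x) x 80 (y) x 5 mm, about 28 g, either way round. z up. It lies on a fixed black block 30 (x) x 66 (y) x 30 mm high, overhanging it by about 12 mm on both long sides, so it can be pinched from above across its 54 mm width.
- board_mid (a point): Centre (half-way up the 5 mm plate) of the second green board, 54 (x) x 80 (y) x 5 mm, with a tall black heat sink in the middle and lower parts (up to 7 mm) near the ends, about 65 g, either way round. z up when parts face up. It lies on a second black block like the separator's, overhanging it by about 12 mm on both long sides.
- sink (a point): Grip point on the second board's black finned heat sink, 25 mm above the board's centre, axes as the board's. The heat sink is 24 (x) x 26 (y) mm and stands 28 high on the plate's top; this point is 22.5 above the plate's top and 5.5 below the heat sink's top. Pinch it from above across its 24 mm.
- flask: Bystander, leave alone: clear closed bottle with white cap, 38 across, 90 high (sizes in mm).
- dropper: Bystander, leave alone: small clear bottle with blue cap, 28 across, 65 high (sizes in mm).
- spool: Bystander, leave alone: silver metal reel standing on end, 54 across, 50 high (sizes in mm).
- tip_cup: Bystander, leave alone: open aluminium cup, 64 across, 60 high (sizes in mm).
- parts_bin: Bystander, leave alone: small blue open parts box 90 x 70, 35 high (sizes in mm).
- driver: Bystander, leave alone: orange-handled screwdriver, 150 long, lying down (sizes in mm).
- spare: Bystander, leave alone: blue circuit board 60 x 45 x 5 with one black chip, lying on the bench; not part of this job (sizes in mm).
Mind the look-alikes: they are no part of the job. Leave any brown, orange or purple look-alike of the part that bears board_mid alone.

How it is judged (in metres and radians):
On the way, in this order (a step that is already met when the one before it is completed fails the run):
1. the separator lies flat on the bare board in the cradle, let go, the slide at home (z of sheet_mid in the frame of lower_mid between 0.003 and 0.007 m and horizontal distance between sheet_mid and lower_mid below 0.009 m and angle between each of sheet_mid, lower_mid's own z axis and vertical below 0.08 rad and angle between the y axis of sheet_mid and the y axis of lower_mid, either way round below 0.2 rad and contact force between sheet and lower above 0.03 N and horizontal distance between lower_mid and cradle below 0.007 m and z of lower_mid in the frame of cradle below 0.005 m and contact force between the fingers and sheet below 0.05 N and value of joint carriage below 0.01 m), for 0.2 s.
2. the second board lies flat, heat sink up, on the separator, let go, the slide still at home (z of board_mid in the frame of sheet_mid between 0.003 and 0.007 m and horizontal distance between board_mid and sheet_mid below 0.009 m and angle between each of board_mid, sheet_mid, lower_mid's own z axis and vertical below 0.08 rad and angle between the y axis of board_mid and the y axis of sheet_mid, either way round below 0.2 rad and contact force between board and sheet above 0.03 N and z of sheet_mid in the frame of lower_mid between 0.003 and 0.007 m and horizontal distance between sheet_mid and lower_mid below 0.009 m and angle between the y axis of sheet_mid and the y axis of lower_mid, either way round below 0.2 rad and contact force between sheet and lower above 0.03 N and horizontal distance between lower_mid and cradle below 0.007 m and z of lower_mid in the frame of cradle below 0.005 m and contact force between the fingers and board below 0.05 N and value of joint carriage below 0.01 m and z of board_mid in the frame of cradle above 0.008 m), for 0.2 s.
At the end, for the whole second after the job is handed in: The slide stands still at 60 mm of travel (within 5 mm), held there by the fingers on the red handle (more than 2 N), while in the cradle the bare board, the separator and the second board lie flat on one another (each centred within 9 mm of the one below), untouched by the robot (z of sheet_mid in the frame of lower_mid between 0.003 and 0.007 m and horizontal distance between sheet_mid and lower_mid below 0.009 m and angle between each of sheet_mid, board_mid, lower_mid's own z axis and vertical below 0.08 rad and angle between the y axis of sheet_mid and the y axis of lower_mid, either way round below 0.2 rad and contact force between sheet and lower above 0.03 N and z of board_mid in the frame of sheet_mid between 0.003 and 0.007 m and horizontal distance between board_mid and sheet_mid below 0.009 m and angle between the y axis of board_mid and the y axis of sheet_mid, either way round below 0.2 rad and contact force between board and sheet above 0.03 N and horizontal distance between lower_mid and cradle below 0.007 m and z of lower_mid in the frame of cradle below 0.005 m and contact force between the fingers and sheet below 0.05 N and contact force between the fingers and board below 0.05 N and contact force between the fingers and lower below 0.05 N and value of joint carriage between 0.055 and 0.065 m and velocity of joint carriage between -0.01 and 0.01 m/s and contact force between the fingers and carriage_c13 above 2 N); the arm keeps its last pose, push and grip.
It fails at once if a bystander is moved more than 25 mm (distance of any of flask, dropper, spool, tip_cup, parts_bin, driver, spare from where it was at the start of the episode above 0.025 m).
It fails at once if the bare board is taken out of the cradle (z of lower_mid in the frame of cradle above 0.02 m).
It fails at once if the separator or second board is dropped or thrown (moving faster than 0.6 m/s out of the fingers) ((contact force between the fingers and sheet below 0.05 N and linear speed of sheet above 0.6 m/s) or (contact force between the fingers and board below 0.05 N and linear speed of board above 0.6 m/s)).
It also fails if it takes over 72 s, if anything falls off the work surface, if the arm or the gripper's body presses on something with over 40 N, if the wrist force passes 120 N, or if a joint passes its speed limit or range.

## Working session

There is one attempt and no reset: what is moved stays moved. The work goes in short steps, Python scripts to look and compute and a tool call to move; the robot and the scene stay as the last step left them, time stands still between calls to the robot, and variables do not carry over. Pictures are saved under pics/ and viewed, about 8 in all and at most 12, crops included, and the job is handed in when it is done.

Besides the shell and the picture viewer there is one more tool, called after "Call:" in YAML: its name, and indented under it one key for each argument. move_arm: Moves the arm, as the interface text tells. Its arguments: {"type":"object","properties":{"targets":{"type":"array","items":{"type":"array","items":{"type":"array","items":{"type":"number"}}}},"gripper":{"type":"number"},"squeeze":{"type":"number"}},"required":["targets"]}

```bash
mkdir -p pics
cat > h.py <<'E'
import numpy as np, cv2
from cell import sense, camera, camera_model, close_job, regions_of, pinpoint, tcp_to_grasp
from scipy.spatial.transform import Rotation as R
def rot(m):
    o=np.array(m["orientation"],float)
    return o if o.shape==(3,3) else R.from_quat(o[[1,2,3,0]]).as_matrix()
def ray(m,px):
    r,c=px
    k=np.array([[m["fx"],0,m["cx"]],[0,m["fy"],m["cy"]],[0,0,1.]])
    u=cv2.undistortPoints(np.array([[[c,r]]],float),k,np.array([m["k1"],0,0,0,0]))[0,0]
    return rot(m)@np.array([u[0],-u[1],-1.])   # depth-1 ray
def at(m,px,d): return np.array(m["eye"])+ray(m,px)*d
def onz(m,px,z):
    v=ray(m,px);e=np.array(m["eye"]);return e+v*(z-e[2])/v[2]
def tri(l):
    A=np.zeros((3,3));b=np.zeros(3)
    for m,px in l:
        v=ray(m,px);v=v/np.linalg.norm(v);P=np.eye(3)-np.outer(v,v);A+=P;b+=P@np.array(m["eye"])
    return np.linalg.solve(A,b)
def cloud(m,d):
    k=np.array([[m["fx"],0,m["cx"]],[0,m["fy"],m["cy"]],[0,0,1.]])
    H,W=d.shape;cc,rr=np.meshgrid(np.arange(W),np.arange(H))
    u=cv2.undistortPoints(np.stack([cc,rr],-1).reshape(-1,1,2).astype(float),k,np.array([m["k1"],0,0,0,0]))[:,0]
    v=np.c_[u[:,0],-u[:,1],-np.ones(len(u))]*d.reshape(-1,1)
    return (v@rot(m).T+np.array(m["eye"])).reshape(H,W,3)
E
python3 - <<'E'
from h import *
print(tcp_to_grasp if not callable(tcp_to_grasp) else tcp_to_grasp())
print(sense())
pics=[]
for n in ["scene","side"]:
    p,d=camera(n); m=camera_model(n); print(n,m)
    pics.append(p); np.savez(n+".npz",p=p,d=d)
    for t in ["cradle","handle","lower_mid","sheet_mid","board_mid","sink","spy"]:
        for e in pinpoint(t,n)[:4]:
            px=e["pixel"];r,c=[int(round(x)) for x in px]
            print(t,np.round(px,1),round(e["p"],2),np.round(at(m,px,d[min(max(r,0),383),min(max(c,0),511)])))
cv2.imwrite("pics/a.png",cv2.resize(pics[0][...,::-1],(768,576)))
cv2.imwrite("pics/b.png",cv2.resize(pics[1][...,::-1],(768,576)))
E
```

```text
18.8
{'time': 0.0, 'q': array([-0.04151347,  0.41799909, -0.01028716,  1.61417683,  0.00470616,
        1.11075587, -0.05300047]), 'dq': array([ 7.19022645e-05, -1.02098706e-03, -1.29533905e-03,  6.06224079e-04,
        1.64238467e-04,  2.95861682e-04, -1.32369783e-03]), 'joint_torque': array([ 3.52895018e-03, -8.51262331e+01,  6.40313700e-01, -4.25991547e+01,
       -4.87577857e-02,  1.87510403e-02,  1.73272206e-04]), 'tool_pos': array([ 6.24597718e+02, -1.72677622e-02,  2.04808600e+02]), 'orientation': array([-4.25459192e-04,  7.07103263e-01,  7.07109993e-01, -5.01769296e-04]), 'force': array([-0.45818103, -0.48227842, -0.23456419]), 'moment': array([ 0.03598297, -0.04646629,  0.03978581]), 'width': 0.9998489933253317}
scene {'fx': 350.2799108616828, 'fy': 350.2799108616828, 'cx': 253.54240714333935, 'cy': 193.36230232292073, 'k1': -0.010769268743433041, 'eye': array([1172.01295499, -134.63570633,  969.0283497 ]), 'orientation': array([0.71769161, 0.22880605, 0.19448526, 0.62828498])}
cradle [213.  287.4] 0.83 [621.  54.  47.]
handle [204.3 236.3] 0.64 [ 585. -100.   71.]
lower_mid
[... 790 characters left out ...]
8, -0.2473056 ])}
cradle [176.9 261.1] 0.57 [604.  41.  43.]
handle [199.4 283.9] 0.61 [ 585. -115.   57.]
handle [141.2 219. ] 0.19 [633. 407.  -1.]
lower_mid [175.4 265.8] 0.53 [624.  44.  41.]
sheet_mid [159.3 206.5] 0.62 [502. 254.  33.]
sheet_mid [231.5 348.5] 0.28 [ 699. -292.    8.]
board_mid [314.2 392. ] 0.84 [ 573. -568.   23.]
board_mid [343.5 347.6] 0.79 [ 434. -566.   20.]
board_mid [253.4 298.9] 0.69 [ 496. -308.   40.]
board_mid [275.9 242.1] 0.59 [ 343. -271.    7.]
sink [247. 301.] 0.85 [ 501. -308.   62.]
sink [307.4 394.3] 0.84 [ 585. -562.   33.]
sink [265.7 246.7] 0.79 [ 360. -267.   33.]
sink [301.9 290.7] 0.64 [ 396. -409.   19.]
spy [178.6 287.6] 0.61 [667. -23.  52.]
```

View pics/a.png

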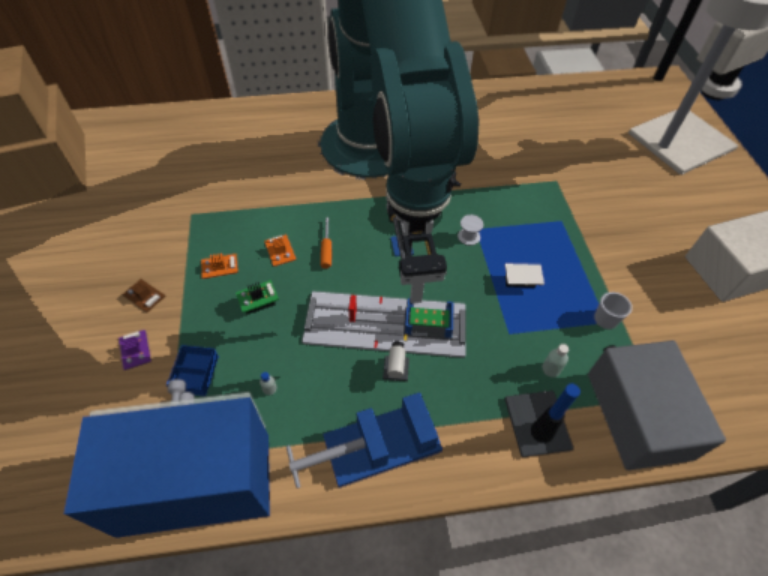

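View pics/b.png

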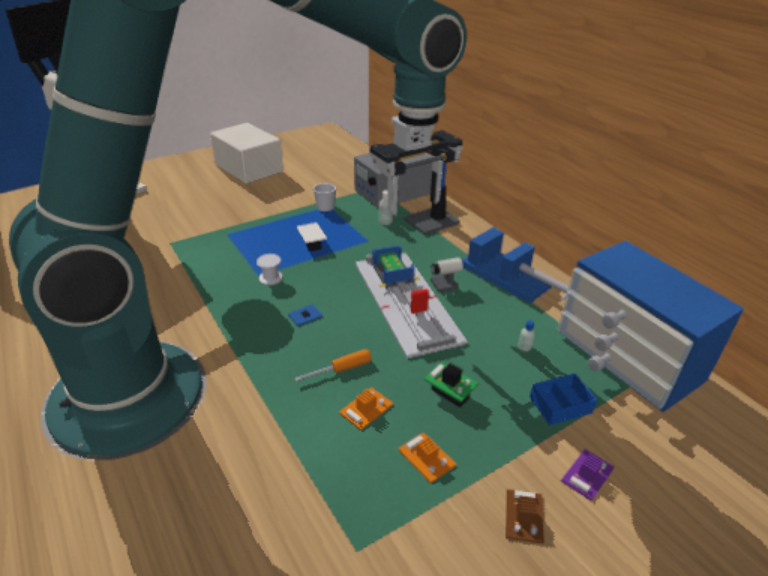

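Scene picture (upscaled ×1.5):
- The green board with the black sink is at (258,297), native (198,172).
- The sheet is at (524,275), native (183,349).
- The cradle is at (430,318) and the red handle at (352,308).

Look-alikes: orange (219,266) and (280,250), brown (145,294), purple (134,349), and the blue spare (398,245). I choose the green one.

Run:
```python
from h import *
M={n:camera_model(n) for n in("scene","side")}
D={n:np.load(n+".npz") for n in M}
P={"cradle":((213,287.4),(176.9,261.1)),"handle":((204.3,236.3),(199.4,283.9)),"lower":((211.2,287.3),(175.4,265.8)),"sheet":((183.2,350.6),(159.3,206.5)),"spy":((230.8,265.4),(178.6,287.6))}
for k,(a,b) in P.items(): print(k,np.round(tri([(M["scene"],a),(M["side"],b)])))
print("guess board",np.round(tri([(M["scene"],(198,172)),(M["side"],(254,301))])))
for n in M:
  C=cloud(M[n],D[n]["d"])
  hsv=cv2.cvtColor(D[n]["p"],cv2.COLOR_RGB2HSV)
  for t in["sheet","lower_mid","board_mid","handle","sheet_mid"]:
    try: rs=regions_of(t,n)
    except Exception as e: print(t,e);continue
    for r in rs[:5]:
      g=r["region"]; pts=C[g]; pts=pts[np.isfinite(pts).all(1)]
      hi=pts[(pts[:,2]<130)&(pts[:,2]>0)]
      rect=cv2.minAreaRect(hi[:,:2].astype(np.float32)) if len(hi)>5 else None
      print(n,t,r["bbox"],round(r["p"],2),g.sum(),np.median(D[n]["p"][g],0),np.round(np.median(pts,0)),None if rect is None else [np.round(x,1) for x in rect])
img=D["side"]["p"][225:285,265:335,::-1]
cv2.imwrite("pics/c.png",cv2.resize(img,None,fx=8,fy=8,interpolation=cv2.INTER_CUBIC))
```

```text
cradle [613.  56.  32.]
handle [ 583. -106.   58.]
lower [620.  49.  45.]
sheet [516. 293.  12.]
spy [672. -21.  47.]
guess board [ 507. -303.   29.]
sheet it knows: board_mid, carriage, cradle, driver, dropper, flask, handle, lower_mid, parts_bin, sheet_mid, sink, spare, spool, spy, tip_cup
scene lower_mid [277.4, 206.0, 299.7, 218.6] 0.52 237 [ 49. 128.  65.] [612.  50.  44.] [array([611.1,  51.6]), array([68.8, 40.6]), np.float64(79.4)]
scene board_mid [79.5, 219.2, 99.4, 246.7] 0.96 408 [77. 41. 98.] [ 594. -557.    6.] [array([ 583.9, -562.3]), array([86.1, 53.3]), np.float64(13.6)]
scene board_mid [133.9, 168.4, 160.8, 183.8] 0.81 291 [162.  89.  30.] [ 395. -395.    6.] [array([ 388.8, -397.8]), array([55.1, 80. ]), np.float64(2.4)]
scene board_mid [80.5, 183.9, 108.6, 207.4] 0.8 366 [88. 56. 33.] [ 456. -558.    6.] [array([ 447., -565.]), array([89.9, 57. ]), np.float64(50.8)]
scene board_mid [154.1, 187.7, 188.0, 205.8] 0.79 400 [40. 95. 57.] [ 509. -305.   35.] [array([ 491.4, -309.6]), array([86.1, 85.7]), np.float64(15.0)]
scene board_mid [175.9, 154.4, 199.8, 179.3] 0.6
[... 1072 characters left out ...]
11.] [ 573. -568.    7.] [array([ 586.6, -561.3]), array([88.6, 56.2]), np.float64(16.2)]
side board_mid [281.8, 241.7, 318.4, 265.0] 0.64 516 [38.5 95.  53. ] [ 496. -314.   36.] [array([ 517.9, -300.4]), array([87.8, 83.4]), np.float64(17.1)]
side board_mid [209.2, 235.7, 246.2, 249.0] 0.53 216 [152.5  87.5  23. ] [ 380. -156.   21.] [array([ 369. , -151.6]), array([ 20.1, 108.1]), np.float64(80.0)]
side handle [249.5, 164.1, 285.7, 212.2] 0.57 732 [61. 59. 93.] [588.   4.  40.] [array([612.4,  29.8]), array([302.1,  93.3]), np.float64(72.2)]
side sheet_mid [199.5, 152.0, 216.8, 160.1] 0.55 152 [208. 203. 198.] [520. 281.  33.] [array([518.9, 282.4]), array([84.3, 52. ]), np.float64(78.5)]
```

View pics/c.png

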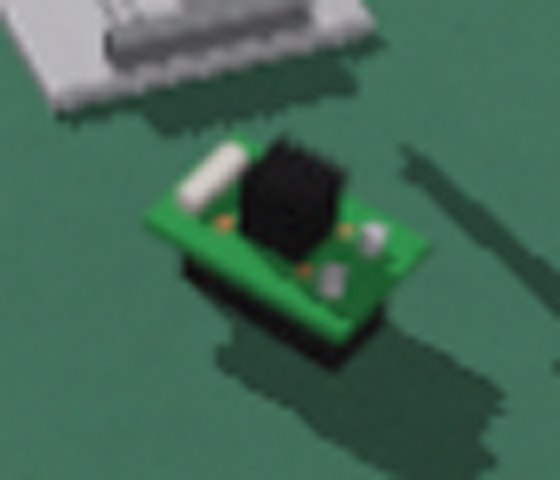

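The crop shows the green board with the black sink and white parts, on its black block: the right one. Next I move above the sheet.

Call:
move_arm:
  targets:
    - [[-0.015,0.045,0.008,0,0,0],[-0.015,0.045,0.008,0,0,0],[-0.015,0.045,0.008,0,0,0],[-0.015,0.045,0.008,0,0,0],[-0.015,0.045,0.008,0,0,0],[-0.015,0.045,0,0,0,0],[-0.015,0.013,0,0,0,0],[0,0,0,0,0,0]]
  gripper: 0.094

```text
time: 2.2
tool_pos: [519.2, 283.5, 245.5]
orientation: [-0.0, 0.706, 0.708, -0.0]
force: [-0.3, 0.3, 0.0]
width: 1.002
```

```bash
cat > w.py <<'E'
from h import *
import sys
def look(fn,names):
    s=sense();m=camera_model("wrist");p,d=camera("wrist");C=cloud(m,d)
    print("t",s["time"],"tcp",np.round(s["tool_pos"],1),"q",np.round(s["orientation"],3),"F",np.round(s["force"],1),"w",round(s["width"]*94,1),"eye",np.round(m["eye"]))
    np.savez(fn+".npz",p=p,d=d,C=C); cv2.imwrite("pics/"+fn+".png",p[...,::-1])
    for t in names:
        for e in pinpoint(t,"wrist")[:2]:
            r,c=np.clip(np.round(e["pixel"]).astype(int),0,[383,511]); print(" pt",t,np.round(e["pixel"],1),round(e["p"],2),np.round(C[r,c],1))
        for g in regions_of(t,"wrist")[:2]:
            q=C[g["region"]];z=np.median(q[:,2]);h=q[abs(q[:,2]-z)<4]
            if len(h)>20:
                b=cv2.minAreaRect(h[:,:2].astype(np.float32)); print(" rg",t,round(g["p"],2),g["bbox"],"n",len(h),"z",round(z,1),[np.round(x,1) for x in b])
    return m,p,d,C
if __name__=="__main__": look(sys.argv[1],sys.argv[2:])
E
python3 w.py d sheet_mid
```

```text
t 2.2 tcp [519.2 283.5 245.5] q [-0.     0.706  0.708 -0.   ] F [-0.3  0.3  0. ] w 94.2 eye [518. 363. 424.]
 pt sheet_mid [161. 252.] 0.93 [520.3 286.3  35.4]
 pt sheet_mid [361.5 346. ] 0.19 [666.3 -24.5  54. ]
 rg sheet_mid 0.59 [228.4, 125.9, 277.7, 195.3] n 2467 z 34.4 [array([519.2, 284.6]), array([80.4, 54. ]), np.float64(80.8)]
 rg sheet_mid 0.51 [323.8, 0.0, 388.5, 60.3] n 260 z 33.3 [array([637.7, 441. ]), array([54.8, 50.4]), np.float64(29.7)]
```

View pics/d.png

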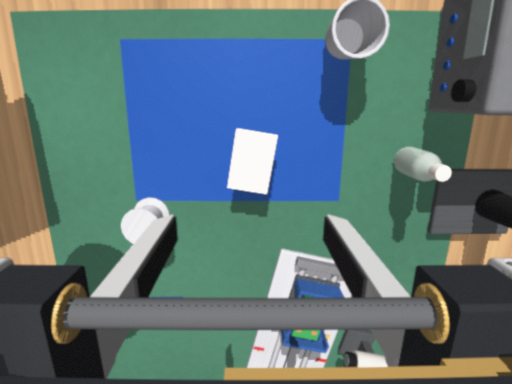

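Wrist view: the sheet is at (161,252) in the picture, world (519,285), top at 34 (expected 35), long axis 80.8°. I go down on it.

Call:
move_arm:
  targets:
    - [[0,0.001,-0.04,0,0,-0.16],[0,0,-0.05,0,0,0],[0,0,-0.05,0,0,0],[0,0,-0.045,0,0,0],[0,0,-0.025,0,0,0],[0,0,-0.02,0,0,0],[0,0,0,0,0,0],[0,0,0,0,0,0]]
  gripper: 0.094

```text
time: 3.35
tool_pos: [520.7, 284.1, 16.4]
orientation: [0.0, 0.761, 0.648, 0.001]
force: [0.2, 0.4, -0.1]
width: 1.002
```

Call:
move_arm:
  targets:
    - [[0,0,0,0,0,0],[0,0,0,0,0,0],[0,0,0,0,0,0],[0,0,0,0,0,0],[0,0,0,0,0,0]]
  gripper: 0.03
  squeeze: 15

```text
time: 3.98
tool_pos: [520.0, 284.0, 15.5]
orientation: [-0.0, 0.761, 0.648, -0.0]
force: [0.1, -1.0, 1.1]
width: 0.574
```

Gripped, width 54.0. I lift and move to look at the cradle.

Call:
move_arm:
  targets:
    - [[0,0,0.02,0,0,0],[0,0,0.04,0,0,0],[0,0,0.05,0,0,0],[0.01,-0.03,0.05,0,0,0],[0.015,-0.055,0.04,0,0,0],[0.015,-0.055,0,0,0,0],[0.015,-0.055,0,0,0,0],[0.015,-0.055,0,0,0,0],[0.015,-0.055,0,0,0,0],[0,0,0,0,0,0]]

```text
time: 5.22
tool_pos: [603.8, -20.4, 212.6]
orientation: [0.001, 0.763, 0.646, -0.0]
force: [-0.6, 1.3, -0.7]
width: 0.572
```

Call:
move_arm:
  targets:
    - [[0,0,0,0,0,0],[0,0,0,0,0,0]]

```text
time: 5.48
tool_pos: [603.3, -13.8, 211.9]
orientation: [-0.0, 0.761, 0.649, 0.0]
force: [-0.2, -0.4, -0.3]
width: 0.572
```

```bash
python3 w.py e cradle lower_mid handle sheet_mid
```

```text
t 5.475 tcp [603.3 -13.8 211.9] q [-0.     0.761  0.649  0.   ] F [-0.2 -0.4 -0.3] w 53.8 eye [614.  64. 391.]
 rg cradle 0.65 [205.2, 63.2, 284.0, 174.6] n 1721 z 25.0 [array([606.6,  38. ]), array([114.6,  93.4]), np.float64(76.7)]
 pt lower_mid [113.7 248.4] 0.75 [609.9  50.3  44.4]
 rg handle 0.68 [206.3, 62.2, 282.2, 172.5] n 1803 z 24.8 [array([606.9,  37.8]), array([114.9,  94.6]), np.float64(77.1)]
 pt sheet_mid [237.1 251. ] 0.68 [602.9 -10.8 230.6]
 rg sheet_mid 0.68 [202.6, 169.4, 299.8, 301.5] n 11641 z 230.8 [array([601.8, -12.2]), array([79.7, 54.2]), np.float64(81.0)]
```

View pics/e.png

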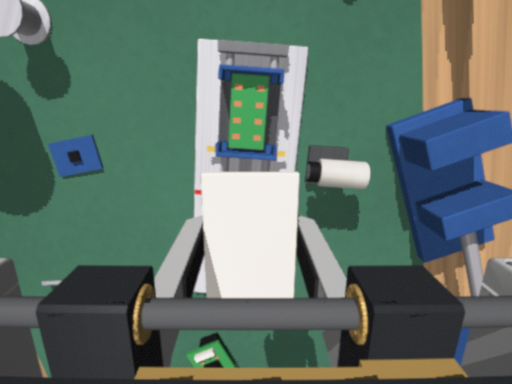

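The bare board is at (113,248), with blue ends at rows 72 and 152, and the sheet is in hand. I measure the cradle outline from the blue walls and the board.

```bash
cat > cr.py <<'E'
from h import *
def cradle(f):
    z=np.load(f+".npz");p,C=z["p"],z["C"]
    h=cv2.cvtColor(p,cv2.COLOR_RGB2HSV).astype(int);H,S,V=h[...,0],h[...,1],h[...,2]
    near=(abs(C[...,0]-612)<75)&(abs(C[...,1]-50)<75)
    g=near&(abs(C[...,2]-44)<4)&(H>45)&(H<90)&(S>90)
    b=near&(abs(C[...,2]-58)<4)&(H>100)&(H<130)&(S>100)
    for n,k in(("board",g),("blue",b)):
        q=C[k];r=cv2.minAreaRect(q[:,:2].astype(np.float32));print(n,len(q),"z",np.round(np.median(q[:,2]),1),[np.round(x,1) for x in r])
if __name__=="__main__":
    import sys; cradle(sys.argv[1])
E
python3 cr.py e
```

```text
board 2243 z 44.4 [array([609.3,  51.8]), array([81.2, 40.1]), np.float64(77.2)]
blue 661 z 57.3 [array([610.4,  50.9]), array([96.5, 66.8]), np.float64(76.8)]
```

Call:
move_arm:
  targets:
    - [[0.004,0.035,0,0,0,-0.07],[0.004,0.028,-0.03,0,0,0],[0,0,-0.05,0,0,0],[0,0,-0.04,0,0,0],[0,0,-0.02,0,0,0],[0,0,0,0,0,0],[0,0,0,0,0,0],[0,0,0,0,0,0]]

```text
time: 6.92
tool_pos: [612.3, 47.7, 72.8]
orientation: [0.001, 0.784, 0.621, 0.001]
force: [0.5, -0.4, 0.1]
width: 0.571
```

```bash
python3 w.py f sheet_mid; python3 cr.py f
```

```text
t 6.925 tcp [612.3  47.7  72.8] q [0.001 0.784 0.621 0.001] F [ 0.5 -0.4  0.1] w 53.6 eye [628. 125. 251.]
 pt sheet_mid [237.3 250.9] 0.8 [612.1  51.1  92.4]
 pt sheet_mid [283.2 343.3] 0.75 [648.4  49.6 148.6]
 rg sheet_mid 0.75 [200.5, 170.0, 297.9, 298.1] n 11652 z 91.7 [array([610.8,  49.3]), array([79.6, 54.1]), np.float64(76.8)]
board 936 z 44.4 [array([617.2,  85.3]), array([12.3, 39.9]), np.float64(77.0)]
blue 1035 z 57.3 [array([610.6,  52.3]), array([95., 68.]), np.float64(77.2)]
```

View pics/f.png

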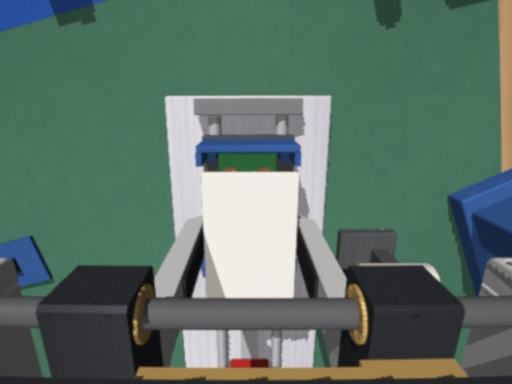

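Call:
move_arm:
  targets:
    - [[0,0.0025,-0.01,0,0,0],[0,0,-0.015,0,0,0],[0,0,-0.008,0,0,0],[0,0,-0.006,0,0,0],[0,0,-0.002,0,0,0],[0,0,0,0,0,0],[0,0,0,0,0,0],[0,0,0,0,0,0]]

```text
time: 8.07
tool_pos: [611.6, 50.1, 30.4]
orientation: [0.0, 0.784, 0.621, 0.0]
force: [-0.1, -0.2, 1.0]
width: 0.572
```

Call:
move_arm:
  targets:
    - [[0,0,0,0,0,0],[0,0,0,0,0,0],[0,0,0,0,0,0],[0,0,0.01,0,0,0],[0,0,0.03,0,0,0],[0,0,0.05,0,0,0],[0,0,0.05,0,0,0],[0,0,0.04,0,0,0],[0,0,0,0,0,0]]
  gripper: 0.075

```text
time: 9.2
tool_pos: [612.9, 50.3, 214.2]
orientation: [0.001, 0.784, 0.621, 0.002]
force: [0.1, 0.2, -0.1]
width: 0.798
```

```bash
python3 w.py g sheet_mid; python3 cr.py g
```

```text
t 9.2 tcp [612.9  50.3 214.2] q [0.001 0.784 0.621 0.002] F [ 0.1  0.2 -0.1] w 75.0 eye [628. 127. 393.]
 rg sheet_mid 0.92 [224.2, 133.1, 272.8, 206.0] n 3140 z 49.4 [array([609.7,  51.2]), array([80.2, 53.9]), np.float64(76.8)]
board 0 z nan [array([0., 0.]), array([0., 0.]), np.float64(0.0)]
blue 588 z 57.3 [array([610.5,  51. ]), array([96.9, 67.1]), np.float64(76.9)]
  return _methods._mean(a, axis=axis, dtype=dtype,
  ret = ret.dtype.type(ret / rcount)
```

The sheet lies flat and centred (top at 49.4, 76.8°). Next, above the green board.

Call:
move_arm:
  targets:
    - [[-0.012,-0.04,0.02,0,0,0],[-0.014,-0.045,0.006,0,0,0],[-0.014,-0.045,0,0,0,0],[-0.014,-0.045,0,0,0,0],[-0.014,-0.045,0,0,0,0],[-0.014,-0.045,0,0,0,0],[-0.014,-0.045,0,0,0,0],[-0.012,-0.043,0,0,0,0],[0,0,0,0,0,0],[0,0,0,0,0,0]]

```text
time: 10.6
tool_pos: [503.4, -302.0, 235.4]
orientation: [-0.001, 0.783, 0.621, -0.0]
force: [0.9, 0.7, 0.3]
width: 0.799
```

Run:
```python
from w import *
m,p,d,C=look("i",["board_mid","sink"])
s=sense()["tool_pos"]
near=(abs(C[...,0]-505)<80)&(abs(C[...,1]+303)<80)
hsv=cv2.cvtColor(p,cv2.COLOR_RGB2HSV).astype(int)
for n,k in(("plate",near&(abs(C[...,2]-34.5)<3.5)),("sinktop",near&(C[...,2]>57)&(C[...,2]<70))):
    q=C[k];r=cv2.minAreaRect(q[:,:2].astype(np.float32));print(n,len(q),np.round(np.median(q[:,2]),1),[np.round(x,1) for x in r],np.round(q.mean(0),1))
```

```text
t 10.6 tcp [ 503.4 -302.   235.4] q [-0.001  0.783  0.621 -0.   ] F [0.9 0.7 0.3] w 75.1 eye [ 520. -225.  414.]
 pt board_mid [240.6 188.1] 0.92 [ 465.1 -295.7  248.5]
 pt board_mid [320.3 253.9] 0.78 [ 508.9 -277.3  350. ]
 rg board_mid 0.91 [227.5, 295.1, 265.3, 346.2] n 182 z 29.8 [array([ 445.3, -560.1]), array([26.2, 24.8]), np.float64(47.8)]
 rg board_mid 0.73 [106.4, 118.0, 171.4, 180.3] n 1606 z 4.9 [array([ 355.6, -256.3]), array([83.7, 55.8]), np.float64(14.2)]
 pt sink [157.6 133.3] 0.72 [ 356.6 -259.8   31.1]
 pt sink [330.7 250.8] 0.71 [ 443.8 -555.6   31.2]
 rg sink 0.93 [215.8, 130.6, 283.2, 200.3] n 1838 z 34.9 [array([ 501.8, -305.1]), array([54.1, 80.6]), np.float64(17.3)]
 rg sink 0.7 [104.4, 118.2, 176.4, 181.6] n 1616 z 4.9 [array([ 356., -256.]), array([82. , 57.3]), np.float64(15.6)]
plate 1844 34.5 [array([ 501.7, -305.1]), array([54.2, 80.7]), np.float64(17.3)] [ 502.5 -303.9   34.5]
sinktop 338 62.2 [array([ 501.9, -304.8]), array([24. , 26.2]), np.float64(17.5)] [ 502.  -304.6   61.7]
```

View pics/i.png

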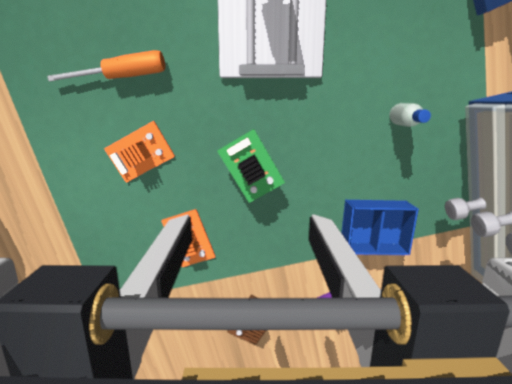

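The green board with the black fins is at (165,250) in the picture, world (502,-305). Its yaw is +17.3°, plate top at 34.5, sink top at 62.

Call:
move_arm:
  targets:
    - [[0,-0.003,-0.03,0,0,0.178],[0,0,-0.04,0,0,0.178],[0,0,-0.05,0,0,0.176],[0,0,-0.04,0,0,0],[0,0,-0.02,0,0,0],[0,0,-0.015,0,0,0],[0,0,0,0,0,0],[0,0,0,0,0,0]]
  gripper: 0.06

```text
time: 11.85
tool_pos: [504.0, -306.0, 42.2]
orientation: [0.001, 0.593, 0.805, 0.0]
force: [0.2, 1.0, 0.5]
width: 0.635
```

Call:
move_arm:
  targets:
    - [[0,0,0,0,0,0],[0,0,0,0,0,0],[0,0,0,0,0,0],[0,0,0,0,0,0],[0,0,0,0,0,0]]
  gripper: 0.01
  squeeze: 20

```text
time: 12.48
tool_pos: [503.5, -305.9, 41.4]
orientation: [0.0, 0.593, 0.805, -0.0]
force: [-0.4, 0.0, 2.7]
width: 0.254
```

Gripped at 23.9. I lift, turn and carry it to near the cradle.

Call:
move_arm:
  targets:
    - [[0,0,0.02,0,0,0],[0,0,0.04,0,0,0],[0,0.01,0.05,0,0,-0.1],[0.014,0.04,0.04,0,0,-0.15],[0.016,0.045,0.02,0,0,-0.15],[0.016,0.045,0,0,0,-0.13],[0.016,0.045,0,0,0,0],[0.016,0.045,0,0,0,0],[0.016,0.045,0,0,0,0],[0.014,0.025,0,0,0,0]]

```text
time: 13.72
tool_pos: [611.7, -3.1, 211.2]
orientation: [-0.0, 0.782, 0.623, 0.0]
force: [-0.1, 0.2, -0.8]
width: 0.255
```

Call:
move_arm:
  targets:
    - [[0,0,0,0,0,0],[0,0,0,0,0,0]]

```text
time: 13.98
tool_pos: [611.1, -6.7, 211.1]
orientation: [0.0, 0.783, 0.622, -0.0]
force: [-0.0, -0.8, -1.1]
width: 0.257
```

```bash
cat > bd.py <<'E'
from w import *
def board(fn):
    m,p,d,C=look(fn,["sheet_mid"])
    s=sense()["tool_pos"]
    near=(np.hypot(C[...,0]-s[0],C[...,1]-s[1])<60)
    h=cv2.cvtColor(p,cv2.COLOR_RGB2HSV).astype(int)
    k=near&(abs(C[...,2]-(s[2]-6.4))<4)&(h[...,0]>45)&(h[...,0]<85)&(h[...,1]>90)
    k=cv2.morphologyEx(k.astype(np.uint8),cv2.MORPH_OPEN,np.ones((3,3)))>0
    q=C[k];r=cv2.minAreaRect(q[:,:2].astype(np.float32));print("held",len(q),np.round(np.median(q[:,2]),1),[np.round(x,1) for x in r])
    print("corners",np.round(cv2.boxPoints(r)).tolist())
if __name__=="__main__": board(sys.argv[1])
E
python3 bd.py j; python3 cr.py j 2>/dev/null
```

```text
t 13.975 tcp [611.1  -6.7 211.1] q [ 0.     0.783  0.622 -0.   ] F [-0.  -0.8 -1.1] w 24.2 eye [628.  70. 390.]
 pt sheet_mid [116.3 239.4] 0.55 [612.   56.9  48.3]
 rg sheet_mid 0.85 [214.8, 81.6, 266.0, 158.8] n 3560 z 49.4 [array([609.6,  51.2]), array([79.7, 54.2]), np.float64(76.5)]
held 3380 204.1 [array([609.9,  -5.6]), array([80. , 53.6]), np.float64(76.8)]
corners [[575.0, -38.0], [627.0, -51.0], [645.0, 27.0], [593.0, 39.0]]
board 0 z nan [array([0., 0.]), array([0., 0.]), np.float64(0.0)]
blue 414 z 57.2 [array([610.8,  53.1]), array([92.4, 67.2]), np.float64(77.1)]
```

View pics/j.png

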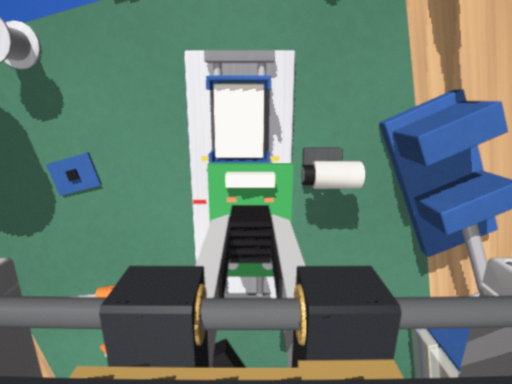

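The board is held level at 76.8°, and the sheet is in the cradle at (116,239) in the picture. The shift needed is about (0, +57).

Call:
move_arm:
  targets:
    - [[0,0.03,0,0,0,0],[0,0.027,-0.04,0,0,0],[0,0,-0.05,0,0,0],[0,0,-0.03,0,0,0],[0,0,-0.009,0,0,0],[0,0,0,0,0,0],[0,0,0,0,0,0],[0,0,0,0,0,0]]

```text
time: 15.12
tool_pos: [612.0, 51.2, 83.5]
orientation: [0.0, 0.783, 0.622, 0.001]
force: [0.7, 0.2, -0.8]
width: 0.252
```

```bash
python3 bd.py k; python3 cr.py k 2>/dev/null
```

```text
t 15.125 tcp [612.   51.2  83.5] q [0.    0.783 0.622 0.001] F [ 0.7  0.2 -0.8] w 23.7 eye [628. 128. 262.]
held 3419 76.5 [array([610.9,  52.3]), array([79.9, 53.6]), np.float64(77.3)]
corners [[576.0, 19.0], [628.0, 7.0], [646.0, 85.0], [594.0, 97.0]]
board 59 z 43.3 [array([618.6,  88.3]), array([ 6., 61.]), np.float64(76.6)]
blue 902 z 57.3 [array([619.9,  92.1]), array([13.7, 67.1]), np.float64(76.3)]
```

Call:
move_arm:
  targets:
    - [[-0.0005,-0.0005,-0.008,0,0,0],[0,0,-0.006,0,0,0],[0,0,-0.004,0,0,0],[0,0,-0.0025,0,0,0],[0,0,-0.001,0,0,0],[0,0,0,0,0,0],[0,0,0,0,0,0],[0,0,0,0,0,0]]

```text
time: 16.27
tool_pos: [610.9, 50.6, 61.4]
orientation: [-0.0, 0.783, 0.622, -0.0]
force: [-4.4, 0.8, 9.4]
width: 0.256
```

Call:
move_arm:
  targets:
    - [[0,0,0.0005,0,0,0],[0,0,0,0,0,0],[0,0,0,0,0,0],[0,0,0,0,0,0]]
  gripper: 0.04

```text
time: 16.77
tool_pos: [610.9, 50.6, 61.2]
orientation: [-0.0, 0.783, 0.622, -0.0]
force: [-0.4, -0.7, 0.3]
width: 0.426
```

Call:
move_arm:
  targets:
    - [[0,0,0.01,0,0,0],[0,0,0.04,0,0,0],[0,0,0.05,0,0,0],[0,0,0.05,0,0,0],[0,-0.03,0,0,0,0],[0,-0.03,0,0,0,0],[0,0,0,0,0,0],[0,0,0,0,0,0]]

```text
time: 17.77
tool_pos: [611.0, -8.7, 211.8]
orientation: [-0.0, 0.783, 0.622, 0.0]
force: [-0.9, 0.9, -0.1]
width: 0.424
```

Run:
```python
from w import *
m,p,d,C=look("l",["handle"])
h=cv2.cvtColor(p,cv2.COLOR_RGB2HSV).astype(int)
near=(abs(C[...,0]-610)<60)&(abs(C[...,1]-51)<60)
for n,k in(("plate",near&(abs(C[...,2]-54.7)<1.7)&(h[...,0]>45)&(h[...,0]<85)&(h[...,1]>80)),("sink",near&(abs(C[...,2]-82)<5)),("blue",near&(abs(C[...,2]-58)<4)&(h[...,0]>100)&(h[...,0]<130)&(h[...,1]>100))):
    q=C[k]
    if len(q)<5: print(n,len(q));continue
    A=np.c_[q[:,:2]-q[:,:2].mean(0),np.ones(len(q))];f=np.linalg.lstsq(A,q[:,2],rcond=None)[0]
    print(n,len(q),np.round(np.median(q[:,2]),1),[np.round(x,1) for x in cv2.minAreaRect(q[:,:2].astype(np.float32))],"slope",np.round(f[:2],3))
red=((h[...,0]<8)|(h[...,0]>172))&(h[...,1]>150)&(C[...,2]>60)&(C[...,2]<90)&(C[...,1]<-50)
q=C[red];print("red",len(q),np.round(q.mean(0),1) if len(q) else 0)
```

```text
t 17.775 tcp [611.   -8.7 211.8] q [-0.     0.783  0.622  0.   ] F [-0.9  0.9 -0.1] w 39.9 eye [627.  68. 390.]
 pt handle [253.6 239.4] 0.58 [575.1 -99.3  67.8]
 rg handle 0.86 [200.4, 73.7, 278.7, 266.2] n 262 z 39.3 [array([597.2,  -3.1]), array([199.1,  68.5]), np.float64(77.0)]
plate 2430 54.4 [array([608.9,  51.4]), array([79.4, 54.2]), np.float64(76.9)] slope [-0.001 -0.   ]
sink 403 82.3 [array([608.5,  51.3]), array([25.7, 23.1]), np.float64(76.8)] slope [0.004 0.009]
blue 701 57.2 [array([610.5,  50.7]), array([96. , 67.1]), np.float64(77.2)] slope [-0.001 -0.002]
red 422 [ 574.8 -101.7   73.2]
```

View pics/l.png

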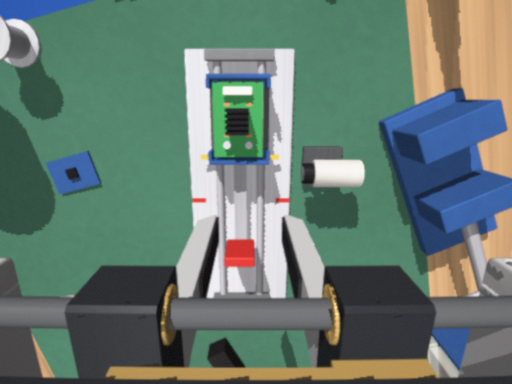

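The stack is flat and centred: plate at 54.4, within 2 mm of the cradle centre. The handle is at (250,239) in the picture, world about (574.5,-104.5). I turn the jaws 90° above it.

Call:
move_arm:
  targets:
    - [[-0.004,-0.0105,0,0,0,0.1745],[-0.004,-0.0105,0,0,0,0.1745],[-0.004,-0.0105,0,0,0,0.1745],[-0.004,-0.0105,0,0,0,0.1745],[-0.004,-0.0105,0,0,0,0.1745],[-0.004,-0.0105,0,0,0,0.1745],[-0.004,-0.0105,0,0,0,0.1745],[-0.004,-0.0105,-0.02,0,0,0.1745],[-0.004,-0.012,-0.03,0,0,0.1745],[0,0,0,0,0,0]]
  gripper: 0.07

```text
time: 19.18
tool_pos: [573.8, -105.5, 159.8]
orientation: [-0.002, 0.115, 0.993, 0.0]
force: [0.5, -1.3, 0.2]
width: 0.745
```

Call:
move_arm:
  targets:
    - [[0,0,0,0,0,0],[0,0,0,0,0,0]]

```text
time: 19.42
tool_pos: [575.8, -104.6, 162.6]
orientation: [0.001, 0.115, 0.993, -0.0]
force: [0.7, -0.1, 1.0]
width: 0.744
```

```bash
cat > rd.py <<'E'
from w import *
m,p,d,C=look(sys.argv[1],[])
h=cv2.cvtColor(p,cv2.COLOR_RGB2HSV).astype(int)
red=((h[...,0]<8)|(h[...,0]>172))&(h[...,1]>150)&(C[...,2]>74)&(C[...,2]<90)&(abs(C[...,0]-570)<80)
q=C[red];print("red top",len(q),np.round(np.median(q,0),1),[np.round(x,1) for x in cv2.minAreaRect(q[:,:2].astype(np.float32))])
E
python3 rd.py n
```

```text
t 19.425 tcp [ 575.8 -104.6  162.6] q [ 0.001  0.115  0.993 -0.   ] F [ 0.7 -0.1  1. ] w 70.0 eye [497. -86. 341.]
red top 405 [ 572.4 -104.6   77.3] [array([ 573.6, -104.6]), array([10.1, 34.3]), np.float64(76.8)]
```

Call:
move_arm:
  targets:
    - [[-0.0015,0,-0.03,0,0,0],[0,0,-0.04,0,0,0],[0,0,-0.03,0,0,0],[0,0,-0.015,0,0,0],[0,0,-0.007,0,0,0],[0,0,0,0,0,0],[0,0,0,0,0,0],[0,0,0,0,0,0]]

```text
time: 20.48
tool_pos: [573.8, -105.4, 40.0]
orientation: [0.001, 0.114, 0.993, -0.0]
force: [-0.1, 0.7, 0.3]
width: 0.744
```

Call:
move_arm:
  targets:
    - [[0,0,0,0,0,0],[0,0,0,0,0,0],[0,0,0,0,0,0],[0,0,0,0,0,0],[0,0,0,0,0,0],[0,0,0,0,0,0]]
  gripper: 0.0
  squeeze: 40

```text
time: 21.22
tool_pos: [573.5, -105.4, 39.3]
orientation: [0.0, 0.114, 0.993, -0.0]
force: [0.7, 0.0, 0.2]
width: 0.143
```

Holding the handle. I pull gently.

Call:
move_arm:
  targets:
    - [[-0.0005,-0.002,0,0,0,0],[-0.001,-0.0045,0,0,0,0],[-0.0015,-0.0065,0,0,0,0],[-0.0019,-0.008,0,0,0,0],[-0.0019,-0.008,0,0,0,0],[-0.0019,-0.008,0,0,0,0],[-0.0019,-0.008,0,0,0,0],[-0.0015,-0.0065,0,0,0,0],[-0.001,-0.0045,0,0,0,0],[-0.0005,-0.002,0,0,0,0]]

```text
time: 22.48
tool_pos: [560.0, -163.2, 39.3]
orientation: [0.0, 0.114, 0.994, 0.0]
force: [4.5, 9.5, -2.2]
width: 0.125
```

Call:
move_arm:
  targets:
    - [[0,0,0,0,0,0],[0,0,0,0,0,0],[0,0,0,0,0,0]]

```text
time: 22.85
tool_pos: [560.1, -163.0, 39.3]
orientation: [0.0, 0.114, 0.994, 0.0]
force: [4.0, 7.8, -3.1]
width: 0.123
```

Run:
```python
from w import *
print(np.round(sense()["force"],1))
u=np.array([.2267,.974])
for n in("scene","side"):
    p,d=camera(n);m=camera_model(n);C=cloud(m,d);np.savez(n+"2.npz",p=p,d=d,C=C)
    h=cv2.cvtColor(p,cv2.COLOR_RGB2HSV).astype(int)
    o=np.load(n+".npz");C0=cloud(m,o["d"]);h0=cv2.cvtColor(o["p"],cv2.COLOR_RGB2HSV).astype(int)
    for lab,CC,hh in(("before",C0,h0),("after",C,h)):
        k=(abs(CC[...,0]-600)<80)&(abs(CC[...,1]-20)<110)&(abs(CC[...,2]-55)<8)&(hh[...,0]>100)&(hh[...,0]<130)&(hh[...,1]>100)
        q=CC[k]; s=(q[:,:2]-[610.3,51.2])@u
        print(n,lab,len(q),"along pctl",np.round(np.percentile(s,[2,98]),1) if len(q) else 0)
p=np.load("scene2.npz")["p"]; cv2.imwrite("pics/o.png",cv2.resize(p[185:245,190:320,::-1],None,fx=6,fy=6,interpolation=cv2.INTER_CUBIC))
m,p,d,C=look("o2",["board_mid"])
```

```text
[ 4.   7.8 -3.1]
scene before 88 along pctl [-48.2  46.4]
scene after 90 along pctl [-107.5  -12.3]
side before 115 along pctl [-52.3  47. ]
side after 65 along pctl [-111.3  -15.5]
t 22.95 tcp [ 560.1 -162.9   39.3] q [0.    0.114 0.994 0.   ] F [ 5.5  8.1 -2.4] w 11.6 eye [ 482. -145.  218.]
 rg board_mid 0.71 [438.0, 192.2, 512.0, 277.4] n 4006 z 54.4 [array([590.5, -31. ]), array([39.8, 55. ]), np.float64(76.6)]
 rg board_mid 0.58 [18.2, 0.0, 67.7, 25.2] n 753 z 4.3 [array([ 396.5, -262.3]), array([35.5, 13.9]), np.float64(77.4)]
```

View pics/o.png

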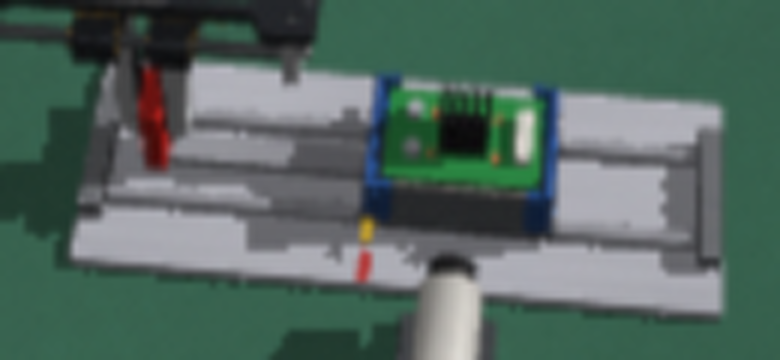

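View pics/o2.png

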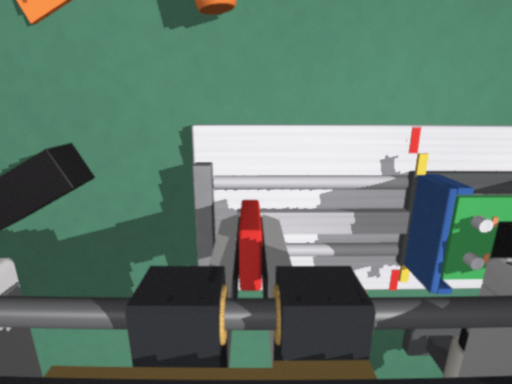

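Run:
```python
from h import *
u=np.array([.2267,.974])
for f in("o2","scene2"):
    z=np.load(f+".npz");p,C=z["p"],z["C"];h=cv2.cvtColor(p,cv2.COLOR_RGB2HSV).astype(int)
    near=(abs(C[...,0]-590)<90)&(abs(C[...,1]+55)<50)&(C[...,2]<40)
    H,S=h[...,0],h[...,1]
    for n,k in(("yellow",(H>18)&(H<30)&(S>130)),("red",((H<8)|(H>172))&(S>130))):
        _,L=cv2.connectedComponents((k&near).astype(np.uint8))
        for i in range(1,L.max()+1):
            q=C[L==i]
            if len(q)>=4: print(f,n,len(q),np.round(q.mean(0),1),"along",round(((q[:,:2].mean(0)-[610.3,51.2])@u),1))
s=sense();print(s["time"],np.round(s["tool_pos"],1),np.round(s["force"],1))
```

```text
o2 yellow 193 [546.6 -43.6  23.3] along -106.8
o2 yellow 112 [626.5 -62.3  23.2] along -106.9
o2 red 185 [532.8 -40.   10. ] along -106.4
o2 red 138 [639.5 -64.8  10.3] along -106.3
scene2 yellow 8 [627.2 -62.1  24.4] along -106.5
scene2 red 6 [641.6 -65.   10.4] along -106.1
23.1 [ 560.1 -162.9   39.3] [ 4.8  7.9 -1.5]
```

The pointers and marks agree within 0.5 mm on both sides. Handing in.

```bash
python3 -c "
from cell import close_job
print(close_job())"
```

```text
the job is handed in; nothing more can be done
None
```

I laid the separator on the bare board and the heat-sink board on the separator. Then I pulled the slide to the marks, and I handed in at 23.1 s while still gripping the handle.

**Last checks:**
- **Separator:** it lay flat before the second board went on, with its top at 49.4 mm and its centre about 1 mm from the cradle's.
- **Second board:** at home it was flat, with its top at 54.4 mm and its centre within 2 mm of the cradle's. After the pull I could see only part of it. Its height was still 54.4 mm and its direction unchanged, but I did not re-measure the centring.
- **Slide:** both yellow pointers are within about 0.5 mm of the red marks, and the arm's position gives about 60 mm of travel. The coarser scene and side pictures gave 59 to 62 mm.
- **Grip:** the fingers hold the handle at 11.6 mm opening against its 12 mm thickness. The force on the wrist is about 9 N against the spring, which should pull 8.5 N at the mark.

**One odd reading:** setting the second board down showed a brief 9 N push upward and 4 N sideways. Both vanished on release, and the board then measured flat.

I saw no bystander touched, though I did not re-measure their positions.

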